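# Clamp a metal sample in the bench press

### The job

Of the three loose steel samples, take the large round one and put it fully home and flat in the matching round well of the bench press, and let go of it while the press handle is still up. Then push the spring-loaded handle down until it is level, without forcing it on to its lower stop, so that the foot clamps the sample, and keep it there: it springs up if let go, so finish while still holding it level. Leave the other two samples, the vial, the beaker and the bottle where they stand.

Things in the scene. Friction and masses are not known exactly. Their poses are not given: they have to be found in the camera images.
- disc_center (a point): The large round sample: a plain steel disc, 40 mm diameter, 16 mm thick, 0.1 to 0.2 kg, lying flat on the table. The point is its centre, half-way up; z is its axis.
- square_center (a point): Another sample, to be left alone: a plain steel square, 40 x 40 x 16 mm. The point is its centre, half-way up; x and y lie along its sides.
- slug_center (a point): Another sample, to be left alone: a small steel disc, 28 mm diameter, 16 mm thick. The point is its centre, half-way up.
- vial_mid (a point): A small amber glass vial with a white cap, 24 mm diameter, 45 mm tall, standing among the samples, to be left alone. The point is on its axis half-way up.
- beaker: A glass beaker, 70 mm across the rim, 85 mm tall, beyond the samples. Origin at the centre of its underside.
- reagent: An amber bottle with a black cap, 64 mm diameter, 140 mm tall, beyond the samples. Origin at the centre of its underside.
- press: Bench press, fixed. Origin at table height; x to its back, y left, z up (mm): base plate x -65..155, y -100..115, z to 10; die block 96 square round (0, 55), top z 32; grey housing x 80..150, y -45..17, 127 tall. Presser foot stands upright on a shaft at (120, 55, 60), all at x > 70, below z 210, until the handle moves. Handle shaft (along y) at (110, -70, 100); handle reaches forward.
- well (a point): Centre of the floor of the round well: 44 mm diameter, 6 mm deep, floor at 26 mm and rim at 32 mm above the table. The seated sample stands 10 mm proud of the rim. Axes as the press.
- handle (a joint): Angle of the press handle in rad: 0 at rest, when its free end is raised 0.75 rad above level; grows as the end is pushed down; 0.75 is level; hard lower stop at 1.05. A return spring drives it up: pushing at the grip takes about 1 to 3 N until the pad meets the sample, then 10 N, and about 11 N to keep it level with the sample clamped.
- handle_grip (a point): Middle of the top face of the grey grip at the handle's free end (60 mm long, 32 wide, 16 thick): 125 mm along the handle from its shaft, 8 mm above its centre line. Moves with the handle. At level it is 108 mm above the table at press x = -15, y = -70 mm, with only the base plate under it.
- foot: The steel presser foot with a round rubber pad, 26 mm diameter, near its end, 120 mm from its shaft. Origin on its shaft. Geared to the handle it swings 2.4 times as far, forward and down over the well; the pad meets a seated sample at about 0.6 rad of handle; from then on the foot stays and a spring in its hub winds up, pressing with about 3.8 N at level.
There are look-alikes about, which are no part of the job. Leave any pink or yellow look-alike of the part that bears disc_center alone.

How it is judged:
On the way:
1. the large round sample lies flat and fully home in the round well, let go, with the handle still up (horizontal distance between disc_center and well below 0.004 m and z of disc_center in the frame of well below 0.0105 m and angle between disc_center's own z axis and vertical below 0.08 rad and contact force between the fingers and disc below 0.1 N and value of joint handle below 0.15 rad), for 0.2 s.
At the end, for the whole second after the job is handed in: Through the last second: handle held within 0.12 rad of level (joint 0.63 to 0.87); the foot presses the large round sample with over 2 N; the sample lies flat (within 0.08 rad) and home in the well (centre within 4 mm of its axis, at most 10.5 mm above its floor) (value of joint handle between 0.63 and 0.87 rad and contact force between foot and disc above 2 N and horizontal distance between disc_center and well below 0.004 m and z of disc_center in the frame of well below 0.0105 m and angle between disc_center's own z axis and vertical below 0.08 rad); the arm keeps its last pose, push and grip.
It fails at once if the handle is forced down towards its lower stop (more than 0.22 rad past level) (value of joint handle above 0.97 rad).
It fails at once if another sample, the vial, the beaker or the bottle is moved more than 20 mm (distance of any of square_center, slug_center, vial_mid, beaker, reagent from where it was at the start of the episode above 0.02 m).
It also fails if it takes over 48 s, if anything falls off the work surface, if the arm or the gripper's body presses on something with over 40 N, if the wrist force passes 120 N, or if a joint passes its speed limit or range.

### The arm

A 6-joint arm with a two-finger parallel gripper is mounted at the origin on the work surface. World frame = base frame: x ahead of the robot, y to its left, z up, the work surface at z = 0. Lengths are in m, angles in rad, forces in N, time in s.
With the tool pointing down it reaches from about 0.25 to 0.8 m from the base axis. Payload 3.9 kg.
Tool frame: the origin (TCP) lies midway between the tips of the shut fingers; the grasp point (between the pads) lies 19 mm behind it (robot.hold_point_z is the z of the grasp point in the tool frame, in m); z points along the fingers, y is the line along which they close (so a half turn about z gives the same grasp; the last joint's range is limited). The gripper opens to 85 mm and grips with 20 to 120 N. Pads are 22 mm wide; open, the fingers measure 114 mm over their backs; the gripper's body (76 mm by 85 mm) begins 54 mm behind the grasp point. The pads swing forward as they close: fully open they stand 13 mm farther back than shut.
Start: joints at [-1.173, 0.26, -0.138, 1.173, 0, 1.571], TCP at [0.203, -0.484, 0.231] pointing down, gripper open.
Joint ranges: [-2.78, 2.78], [-0.83, 1.72], [-1.28, 1.37], [-1.9, 2.12], [-1.57, 1.48], [-3.14, 3.14]. Speed limits (rad/s): [2.57, 2.57, 3.14, 3.14, 3.14, 3.14].

### API

Orientations are given as a unit quaternion [w, x, y, z].
In Python, from workcell import robot, hand, cams, close_job gives the robot as it stands. Calls block until the motion is done:
- robot.move_to(position, orientation): joint-space move of the TCP to a pose.
- robot.move_straight(position, ori=None, max_speed=0.15, stop_force=None): straight line of the TCP; ori=None keeps the orientation; max_speed is the mean speed in m/s. With stop_force (N) it stops when the force on the tool has changed by that much, and returns True; else False.
- robot.move_joints(angles): joint-space move.
- hand.move_gripper(opening, grasp_force=None): opening from 0.0 (shut) to 1.0 (fully open); grasp_force is the grip in N (None keeps the last); returns when the fingers have stopped.
- robot.wait(seconds).
- robot.ik(position, orientation): joint angles nearest the present ones, or None.
- cams.get_image(name): name is "scene" or "top" or "wrist"; returns the picture (384x512x3 uint8, red, green, blue); there is no depth.
- cams.camera_model(name): a dict with "mtx" (3x3 intrinsics, pixels), "dist_coeffs" ([k1, k2, p1, p2, k3] as OpenCV has them; the pictures are not rectified), "camera_from_world" (4x4, takes a point from world to camera coordinates); the wrist camera has in their place "hand_eye" (4x4, takes a point from camera to tool coordinates, whose origin is the TCP and whose axes are the flange's). Camera axes: x right, y down, z forward; pixel columns grow to the right and rows downward; lengths in m; the calibration is good to about 2 mm. A picture is of the moment at which its call begins: read the wrist's pose just before it. camera_model takes no time and is no camera call.
A pose or a line that the arm cannot do raises robot.PlanningError and nothing moves.
- close_job(): hands the job in; it is judged then, once.
Readings, each from a call of its own:
- robot.read_time_s(): time.
- robot.read_qpos(): joint angles.
- robot.read_joint_velocities(): joint speeds.
- robot.read_joint_torque(): joint torques, N m.
- robot.read_tcp_pos(): TCP position.
- robot.read_tcp_rot(): TCP orientation.
- robot.read_wrist_force(): force on the tool from outside, world axes, zero at the start.
- robot.read_ft_torque(): the same for the moment, N m.
- robot.read_grip_width(): opening from 0.0 (shut) to 1.0 (fully open).
- robot.read_finger_force(): force on a finger pad.
Only numpy, scipy, OpenCV 4.12 (cv2) and the standard library are available. Lean on these libraries where they do the work, as an engineer would, in place of code of your own. Each camera call takes 0.05 s, during which the arm holds its last target. There are 200 camera calls.

## Working session

There is one attempt and no reset: what is moved stays moved. The work goes in short steps, each a Python script; the robot and the scene stay as the last script left them, time stands still between calls to the robot, and variables do not carry over. Pictures are saved under pics/ and viewed, at most 13 in all, crops included, and the job is handed in when it is done.

```bash
mkdir -p pics; python3 - <<'E'
from workcell import robot,hand,cams
import cv2,numpy as np
for n in("scene","top"):
    cv2.imwrite(f"pics/{n}0.png",cams.get_image(n)[:,:,::-1])
    m=cams.camera_model(n);print(n,np.round(m["mtx"],1).tolist(),np.round(m["dist_coeffs"],3),np.round(m["camera_from_world"],3).tolist())
print(cams.camera_model("wrist"));print(robot.read_time_s(),robot.read_tcp_rot(),robot.hold_point_z)
E
```

```text
scene [[476.3, 0.0, 253.1], [0.0, 476.3, 193.3], [0.0, 0.0, 1.0]] [-0.084  0.     0.     0.     0.   ] [[-0.282, 0.959, -0.007, 0.084], [0.653, 0.187, -0.734, -0.269], [-0.703, -0.212, -0.68, 1.553], [0.0, 0.0, 0.0, 1.0]]
top [[455.9, 0.0, 257.9], [0.0, 455.9, 191.7], [0.0, 0.0, 1.0]] [-0.168  0.     0.     0.     0.   ] [[-0.017, -1.0, -0.025, 0.108], [-0.994, 0.02, -0.107, 0.554], [0.107, 0.023, -0.994, 1.314], [0.0, 0.0, 0.0, 1.0]]
{'mtx': array([[309.56341902,   0.        , 254.96083551],
       [  0.        , 309.56341902, 195.61896254],
       [  0.        ,   0.        ,   1.        ]]), 'dist_coeffs': array([-0.01394927,  0.        ,  0.        ,  0.        ,  0.        ]), 'hand_eye': array([[-7.06667221e-04, -9.53807586e-01, -3.00417360e-01,
         7.69417638e-02],
       [ 9.99999163e-01, -9.99754293e-04,  8.21878599e-04,
        -9.55310389e-04],
       [-1.08425759e-03, -3.00416528e-01,  9.53807493e-01,
        -1.42750052e-01],
       [ 0.00000000e+00,  0.00000000e+00,  0.00000000e+00,
         1.00000000e+00]])}
0.1 [-8.71022164e-04  9.80283082e-01  1.97596285e-01 -1.70165014e-04] -0.0187
```

View pics/scene0.png

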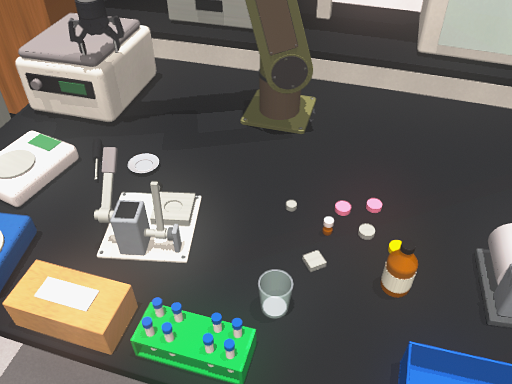

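View pics/top0.png

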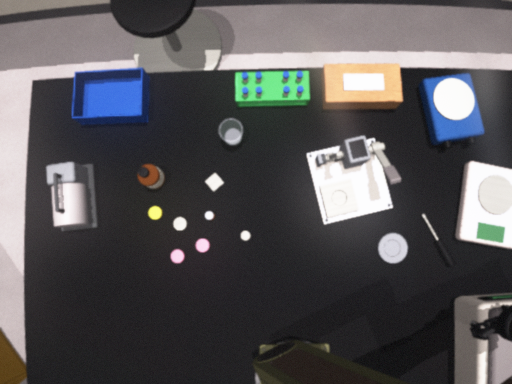

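Scene view: large round grey sample at (367,231), small slug at (291,205), square at (315,260), vial at (328,226). The look-alikes are pink at (343,208) and (374,205), and yellow at (397,246). In the top view the same disc is at (180,224), the slug at (245,236), the vial at (209,215), the square at (214,182), yellow at (155,213) and pink at (203,245) and (177,256). The disc at top (180,224) fits because it is plain grey, round and the larger of the two. I'll confirm it in an enlarged crop together with the press.

```bash
cat > h.py <<'E'
from workcell import robot,hand,cams,close_job
import cv2,numpy as np
from scipy.spatial.transform import Rotation as R
def model(n,T=None):
    m=cams.camera_model(n)
    if n=="wrist": M=np.linalg.inv(T@m["hand_eye"])
    else: M=m["camera_from_world"]
    return m["mtx"],m["dist_coeffs"],M
def tcpT():
    T=np.eye(4);q=robot.read_tcp_rot();T[:3,:3]=R.from_quat(np.roll(q,-1)).as_matrix();T[:3,3]=robot.read_tcp_pos();return T
def back(n,uv,z,T=None):
    K,d,M=model(n,T);p=cv2.undistortPoints(np.array([[uv]],float),K,d)[0,0]
    r=M[:3,:3].T@np.array([*p,1]);c=-M[:3,:3].T@M[:3,3]
    return c+r*(z-c[2])/r[2]
def proj(n,P,T=None):
    K,d,M=model(n,T);return cv2.projectPoints(np.atleast_2d(np.array(P,float)),cv2.Rodrigues(M[:3,:3])[0],M[:3,3],K,d)[0][:,0]
def down(yaw): # tool z down, tool x at angle yaw in the world
    q=(R.from_euler('z',yaw)*R.from_euler('x',np.pi)).as_quat();return np.roll(q,1)
E
python3 - <<'E'
from h import *
t=cv2.imread("pics/top0.png");s=cv2.imread("pics/scene0.png")
a=cv2.resize(t[130:230,300:410],None,fx=3.6,fy=3.6,interpolation=cv2.INTER_CUBIC)
b=cv2.resize(t[165:265,140:250],None,fx=3.6,fy=3.6,interpolation=cv2.INTER_CUBIC)
cv2.imwrite("pics/crop1.png",np.hstack([a,b]))
for k,p,z in(("disc",(180,224),.016),("vial",(209,215),.045),("slug",(245,236),.016),("sq",(214,182),.016),("yel",(155,213),.016),("p1",(203,245),.016),("p2",(177,256),.016)):
    print(k,back("top",p,z).round(3))
for k,p,z in(("disc",(367,231),.016),("vial",(328,219),.045),("slug",(291,204),.016),("sq",(315,259),.016)):
    print(k,back("scene",p,z).round(3))
E
```

```text
disc [0.465 0.333 0.016]
vial [0.489 0.241 0.045]
slug [0.426 0.138 0.016]
sq [0.589 0.229 0.016]
yel [0.499 0.409 0.016]
p1 [0.401 0.264 0.016]
p2 [0.369 0.342 0.016]
disc [0.472 0.337 0.016]
vial [0.486 0.241 0.045]
slug [0.431 0.139 0.016]
sq [0.591 0.233 0.016]
```

View pics/crop1.png

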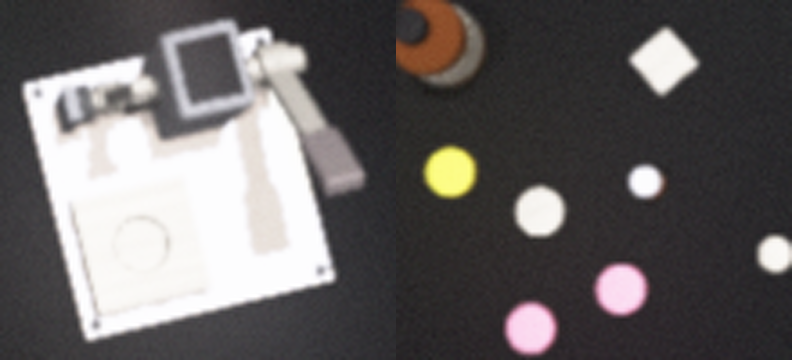

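Crop (disc at (540,211), top pixel (180,224)): it is the only plain grey large disc, 14 px wide against 10 px for the slug. The well ring is at crop (141,243), and the plate corners are at (25,85), (270,30), (335,278) and (88,340). Next I'll fit the press pose and move to check it with the wrist camera.

```bash
python3 - <<'E'
from h import *
from scipy.optimize import least_squares
pts=np.array([(155,115,10),(155,-100,10),(-65,-100,10),(-65,115,10),(0,55,32)])/1000.
uv=np.array([(25,85),(270,30),(335,278),(88,340),(141,243)])/3.6+[300,130]
def W(p,P):
    c,s=np.cos(p[2]),np.sin(p[2]);return np.c_[p[0]+c*P[:,0]-s*P[:,1],p[1]+s*P[:,0]+c*P[:,1],P[:,2]]
r=least_squares(lambda p:(proj("top",W(p,pts))-uv).ravel(),[.5,-.2,.2])
print(r.x,r.fun.round(2)); np.save("press.npy",r.x)
well=W(r.x,np.array([[0,.055,.026]]))[0];print("well",well)
t=cv2.imread("pics/top0.png")[210:238,166:194].astype(float).min(2)
y,x=np.nonzero(t>130);d=back("top",(166+x.mean(),210+y.mean()),.016);print("disc",d,len(x),t.min(),t.max())
py=r.x[2]
for P,yw in((well+[0,0,.1],[py+np.pi,py+np.pi/2,py-np.pi/2]),(d+[0,0,.15],np.radians([-70,110,290,20]))):
    for a in yw:
        q=robot.ik(P,down(a));print(round(np.degrees(a)),None if q is None else np.round(q,2))
E
```

```text
[ 0.544032   -0.19672028  0.21051979] [-0.13 -0.22 -0.25 -0.5   0.07  0.5  -0.15 -0.15  0.45  0.35]
well [ 0.53253875 -0.14293455  0.026     ]
disc [0.46660835 0.33420943 0.016     ] 151 38.0 244.0
192 [-0.26  0.37 -0.27  0.94  0.   -0.47]
102 [-0.26  0.37 -0.27  0.94  0.    1.1 ]
-78 [-0.26  0.37 -0.27  0.94  0.   -2.04]
-70 [ 0.62  0.38 -0.14  1.05  0.   -1.3 ]
110 [ 0.62  0.38 -0.14  1.05  0.    1.84]
290 [ 0.62  0.38 -0.14  1.05  0.   -1.3 ]
20 [ 0.62  0.38 -0.14  1.05  0.   -2.87]
```

```bash
python3 - <<'E'
from h import *
p=np.load("press.npy")
robot.move_to([.5325,-.143,.23],down(p[2]+np.pi))
T=tcpT();im=cams.get_image("wrist")[:,:,::-1].copy();np.save("Tw.npy",T)
th=np.linspace(0,6.28,60,endpoint=False)
for (u,v) in proj("wrist",np.c_[.5325+.022*np.cos(th),-.143+.022*np.sin(th),0*th+.032],T)[::3]: cv2.circle(im,(int(round(u)),int(round(v))),1,(0,0,255),-1)
cv2.imwrite("pics/w1.png",im)
robot.move_to([.4666,.3342,.17],down(np.radians(110)))
T=tcpT();im=cams.get_image("wrist")[:,:,::-1].copy();np.save("Td.npy",T)
cv2.imwrite("pics/w2raw.png",im)
m=((im.min(2)>130)).astype(np.uint8)
n,l,st,c=cv2.connectedComponentsWithStats(m)
for i in range(1,n):
    if st[i,4]>150: print(st[i],c[i].round(1),back("wrist",c[i],.016,T).round(4))
print(proj("wrist",[.4666,.3342,.016],T),robot.read_time_s())
cv2.imwrite("pics/w12.png",np.hstack([cv2.resize(cv2.imread("pics/w1.png"),(400,300)),cv2.resize(im,(400,300))]))
E
```

```text
[ 295   93   42   44 1449] [315.5 114.6] [0.4986 0.412  0.016 ]
[ 140  114   43   44 1486] [161.1 135.2] [0.3684 0.3447 0.016 ]
[ 386  115   80   82 2109] [410.4 145.8] [0.5958 0.4166 0.016 ]
[ 233  156   43   43 1417] [253.5 176.8] [0.4646 0.3364 0.016 ]
[ 152  195   41   41 1328] [172.3 215.2] [0.3999 0.2698 0.016 ]
[114 251  43  56 732] [133.5 278.3] [0.3793 0.1831 0.016 ]
[354 251  43  56 735] [376.3 278.3] [0.6308 0.2743 0.016 ]
[230 259  26  30 633] [242.5 274.2] [0.4905 0.2292 0.016 ]
[ 302  273   46   46 1482] [324.5 295.8] [0.5861 0.2343 0.016 ]
[152 304  28  29 601] [166.1 318.4] [0.4268 0.1439 0.016 ]
[415 371  30  13 281] [428.3 378.4] [0.7577 0.1673 0.016 ]
[[254.68083073 179.51331197]] 3.9667
```

View pics/w12.png

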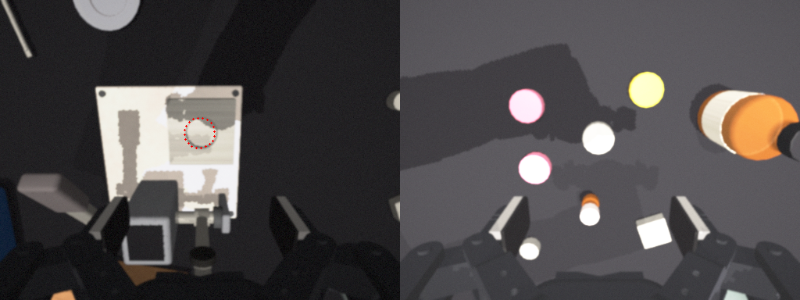

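View pics/w1.png

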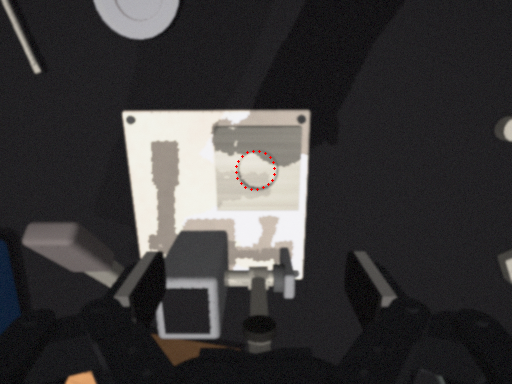

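Left: the predicted well ring (256,170) lies on the ring in the picture to within about 1 px. Right: the disc is at wrist pixel (253,177), and its measured position agrees with the top view to within 3 mm. Now the grasp.

```bash
python3 - <<'E'
from h import *
o=down(np.radians(110));x,y=.4648,.3361
hand.move_gripper(.75,40)
robot.move_straight([x,y,.06],o)
T=tcpT();im=cams.get_image("wrist")[:,:,::-1].copy()
print("stop",robot.move_straight([x,y,.0045],o,max_speed=.08,stop_force=8),robot.read_tcp_pos())
hand.move_gripper(0,40);print(robot.read_grip_width(),robot.read_finger_force())
robot.move_straight([x,y,.10],o)
print(robot.read_grip_width(),robot.read_finger_force())
p=np.load("press.npy");robot.move_to([.5325,-.143,.15],down(p[2]+np.pi))
T=tcpT();np.save("Tg.npy",T);im2=cams.get_image("wrist")[:,:,::-1].copy();cv2.imwrite("pics/g.png",im2)
print(robot.read_grip_width(),robot.read_tcp_pos(),robot.read_time_s(),proj("wrist",[.5325,-.143,.032],T),proj("wrist",[.5325,-.143,.162],T))
im=cv2.resize(im,(400,300));cv2.imwrite("pics/g12.png",np.hstack([im,cv2.resize(im2,(400,300))]))
E
```

```text
stop False [0.46512963 0.33633317 0.00480515]
0.447269398780757 39.94500696659088
0.4457772200197409 40.29509782791138
0.4463580073319432 [ 0.53254139 -0.14236286  0.14972087] 9.275 [[253.5417039  189.97527664]] [[252.15797075 266.74746248]]
```

View pics/g.png

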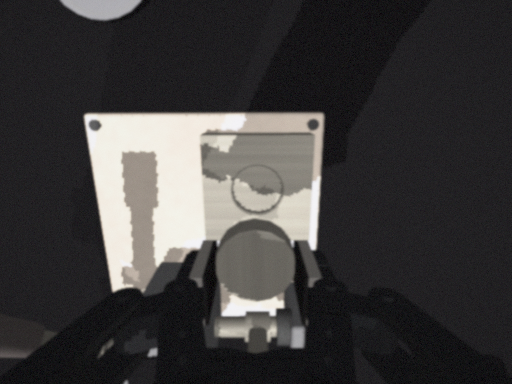

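The disc is held squarely (centre about (255,260)) and the whole well ring is visible at (257,189). I'll fit both and take the correction from their difference.

```bash
cat >> h.py <<'E'
def fit_circle(n,gray,c0,z,r,T,sgn,win=5,arc=None):
    """refine the world xy of a horizontal circle (z, r) by image edges along projected normals"""
    from scipy.ndimage import map_coordinates
    from scipy.optimize import least_squares
    g=cv2.GaussianBlur(gray.astype(float),(0,0),1)
    th=np.linspace(0,2*np.pi,180,endpoint=False)
    if arc is not None: th=th[arc(th)]
    c=np.array(c0,float)
    s=np.linspace(-.005,.005,81)
    for it in range(6):
        E=[]
        P=lambda rr:np.c_[c[0]+rr*np.cos(th),c[1]+rr*np.sin(th),0*th+z]
        prof=np.array([map_coordinates(g,proj(n,P(r+k),T)[:,::-1].T,order=1) for k in s])
        sc=-prof if sgn==0 else sgn*np.gradient(prof,axis=0)   # 0: dark line, else edge
        if sgn==0: sc=sc-cv2.blur(sc,(1,41))
        k=sc.argmax(0);w=sc.max(0)>np.median(sc.max(0))*.5
        e=s[k];A=np.c_[np.cos(th),np.sin(th),np.ones_like(th)]
        f=least_squares(lambda v:(A@v-e)[w]/.0005,[0,0,0],loss='soft_l1').x
        c+=f[:2]
    return c,f[2],w.sum(),np.std((A@f-e)[w])
E
python3 - <<'E'
from h import *
T=np.load("Tg.npy");im=cv2.imread("pics/g.png");g=im.mean(2)
a=back("wrist",(257,189),.032,T);print(a)
ring=fit_circle("wrist",g,a[:2],.032,.022,T,0);print("ring",ring)
b=back("wrist",(255.5,260),.161,T);print(b)
for sg in(1,-1):
    print("disc",fit_circle("wrist",g,b[:2],.161,.020,T,sg,arc=lambda t:np.abs(np.cos(t-np.load("press.npy")[2]))>.75))
print(T[:3,3])
im=cv2.resize(im[140:310,180:330],None,fx=3.5,fy=3.5,interpolation=cv2.INTER_CUBIC)
def dr(c,z,r,col):
    for k in np.linspace(0,6.28,40):
        u=(proj("wrist",[c[0]+r*np.cos(k),c[1]+r*np.sin(k),z],T)[0]-[180,140])*3.5
        cv2.circle(im,tuple(int(q) for q in u),1,col,-1)
dr(ring[0],.032,.022,(0,0,255))
cv2.imwrite("pics/fit.png",im)
E
```

```text
[ 0.53099688 -0.14022303  0.032     ]
ring (array([ 0.53057473, -0.14036731]), np.float64(7.016521799284254e-05), np.int64(105), np.float64(0.0003223950759606197))
[ 0.5291869  -0.14208086  0.161     ]
disc (array([ 0.52992078, -0.14180488]), np.float64(0.0015191301200034504), np.int64(74), np.float64(0.0005390316559972505))
disc (array([ 0.53621261, -0.14053569]), np.float64(0.0025603624667057626), np.int64(74), np.float64(0.0009875890108953023))
[ 0.53245064 -0.14244773  0.14965807]
```

View pics/fit.png

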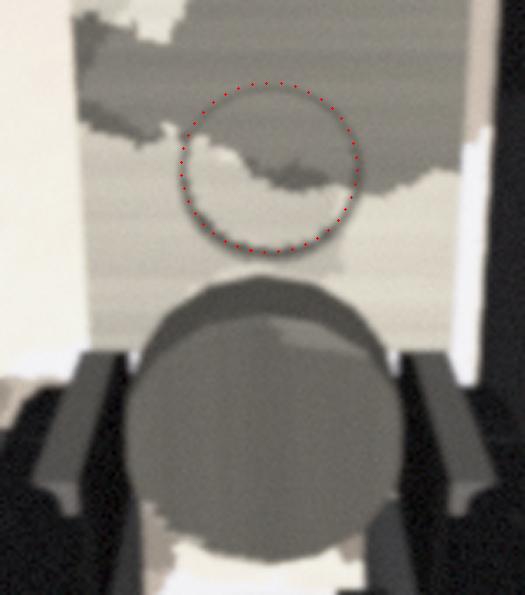

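The ring fit lies on the groove. The disc's top face spans crop x 125..404 and y 315..562, so its centre is at wrist pixel (255.6,265.3). I'll shift by the ring-minus-disc difference, come lower and re-fit.

```bash
python3 - <<'E'
from h import *
T=np.load("Tg.npy");ring=np.array([.53057,-.14037])
zt=T[2,3]+.0112
d=back("wrist",(255.6,265.2),zt,T);off=d[:2]-T[:2,3];print("disc meas",d,"off",off)
tgt=ring-off;print("tcp target",tgt);np.save("off.npy",off)
p=np.load("press.npy");o=down(p[2]+np.pi)
robot.move_straight([*tgt,.085],o)
T=tcpT();np.save("Tg2.npy",T);im=cams.get_image("wrist")[:,:,::-1].copy();cv2.imwrite("pics/g2.png",im)
print(T[:3,3],robot.read_time_s(),robot.read_wrist_force())
def dr(c,z,r,col):
    for u in proj("wrist",[[c[0]+r*np.cos(k),c[1]+r*np.sin(k),z] for k in np.linspace(0,6.28,40)],T):
        cv2.circle(big,tuple(int(q*3.5) for q in u-[180,150]),1,col,-1)
big=cv2.resize(im[150:320,180:330],None,fx=3.5,fy=3.5,interpolation=cv2.INTER_CUBIC)
dr(T[:2,3]+off,T[2,3]+.0112,.020,(0,255,0));dr(ring,.032,.022,(0,0,255))
cv2.imwrite("pics/fit2.png",big)
E
```

```text
disc meas [ 0.53198975 -0.14143193  0.16085807] off [-0.00046088  0.0010158 ]
tcp target [ 0.53103088 -0.1413858 ]
[ 0.53135901 -0.14118387  0.08528463] 9.9083 [ 1.12779333  0.40709829 -1.4308951 ]
```

View pics/fit2.png

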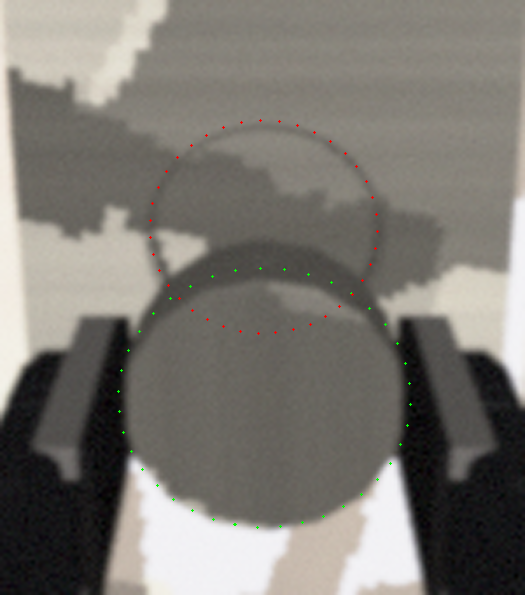

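Red (ring) and green (disc) predictions match the picture to within about 1 px. I'll refit the ring's visible arc from this closer view, then lower with a force stop.

```bash
python3 - <<'E'
from h import *
T=np.load("Tg2.npy");im=cv2.imread("pics/g2.png");g=im.mean(2)
py=np.load("press.npy")[2]
rr=fit_circle("wrist",g,[.5306,-.1404],.032,.022,T,0,arc=lambda t:np.cos(t-py-np.pi)>-.2);print(rr)
off=np.load("off.npy")
# disc side edges now: centre column 266/3.5+180, centre row ~403.5/3.5+150
d=back("wrist",(256.0,265.4),T[2,3]+.0112,T);print("off2",d[:2]-T[:2,3],"off",off)
E
```

```text
(array([ 0.53157393, -0.14007224]), np.float64(0.00013129249566340943), np.int64(94), np.float64(0.001486707493576562))
off2 [-0.00040347  0.0012312 ] off [-0.00046088  0.0010158 ]
```

```bash
python3 - <<'E'
from h import *
o=down(np.load("press.npy")[2]+np.pi);t=np.array([.5314,-.1413])
robot.move_straight([*t,.045],o,max_speed=.1)
f0=robot.read_wrist_force()
s=robot.move_straight([*t,.0305],o,max_speed=.02,stop_force=5)
P=robot.read_tcp_pos();print(s,P,robot.read_wrist_force()-f0)
if P[2]>.034:
    from itertools import product
    for r in (.001,.002,.003):
        for a in np.arange(0,6.28,np.pi/4):
            q=t+r*np.array([np.cos(a),np.sin(a)])
            robot.move_straight([*q,P[2]],o,max_speed=.02)
            robot.move_straight([*q,.0305],o,max_speed=.03,stop_force=5)
            Z=robot.read_tcp_pos()
            if Z[2]<.034 or robot.read_time_s()>24: break
        else: continue
        break
print(robot.read_tcp_pos(),robot.read_wrist_force()-f0,robot.read_time_s())
T=tcpT();im=cams.get_image("wrist")[:,:,::-1];cv2.imwrite("pics/s.png",cv2.resize(im[130:340,150:360],None,fx=2.6,fy=2.6))
E
```

```text
True [ 0.53113321 -0.14123881  0.03146409] [-0.51688758 -0.54502643  4.61030344]
[ 0.53113321 -0.14123881  0.03146409] [-0.51688758 -0.54502643  4.61030344] 11.1083
```

View pics/s.png

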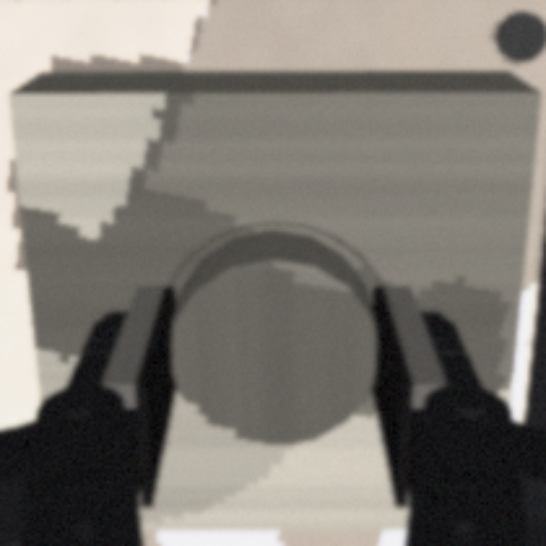

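The disc sits inside the ring at (275,350), and the stop height matches a seated disc (31.5 mm, 30.8 expected). Release, back off and check.

```bash
python3 - <<'E'
from h import *
o=down(np.load("press.npy")[2]+np.pi)
hand.move_gripper(.7)
P=robot.read_tcp_pos();robot.move_straight([P[0],P[1],.14],o)
T=tcpT();im=cams.get_image("wrist")[:,:,::-1].copy();np.save("Tr.npy",T)
b=im[130:270,180:330];cv2.imwrite("pics/r.png",cv2.resize(b,None,fx=4,fy=4,interpolation=cv2.INTER_CUBIC))
print(robot.read_time_s(),[proj("wrist",[.531,-.1402,z],T)[0].round(1) for z in(.032,.042)])
E
```

```text
12.425 [array([254.2, 195.8]), array([254.2, 199.4])]
```

View pics/r.png

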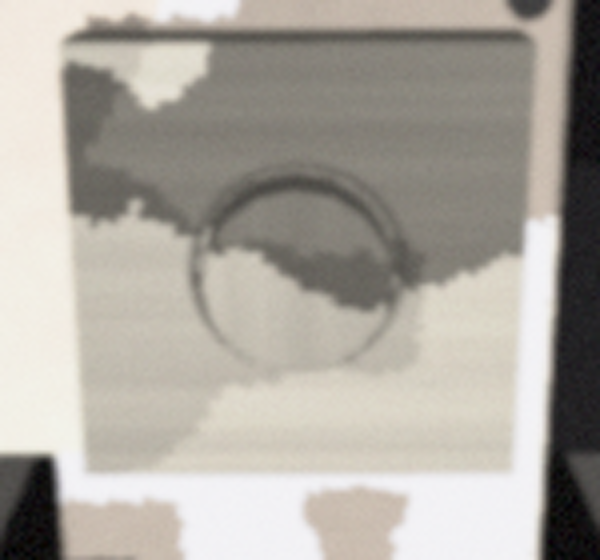

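The disc is concentric in the ring, and the visible side band matches about 10 mm proud. I'll do a light tap with shut fingers to confirm the height, then go to the handle.

```bash
python3 - <<'E'
from h import *
p=np.load("press.npy");o=down(p[2]+np.pi);P=robot.read_tcp_pos()
hand.move_gripper(0,40)
robot.move_straight([P[0],P[1],.055],o)
print("tap",robot.move_straight([P[0],P[1],.039],o,max_speed=.02,stop_force=4),robot.read_tcp_pos())
robot.move_straight([P[0],P[1],.255],o,max_speed=.25)
c,s=np.cos(p[2]),np.sin(p[2]);O=p[:2]+[-.0014,.0017]
def tip(th,lift=0):
    a=.75-th;x=.110-.125*np.cos(a)+.008*np.sin(a);y=-.070;z=.100+.125*np.sin(a)+.008*np.cos(a)+lift
    return [O[0]+c*x-s*y,O[1]+s*x+c*y,z]
robot.move_straight(tip(0,.065),o,max_speed=.2)
T=tcpT();im=cams.get_image("wrist")[:,:,::-1].copy()
u=proj("wrist",tip(0),T)[0];print(u,robot.read_time_s(),robot.read_tcp_pos())
cv2.circle(im,tuple(int(v) for v in u),3,(0,0,255),-1);cv2.imwrite("pics/h.png",im)
E
```

```text
tap True [ 0.52874149 -0.14061502  0.04205939]
[252.89554963 212.00953137] 16.2167 [ 0.58005328 -0.25751582  0.25561421]
```

View pics/h.png

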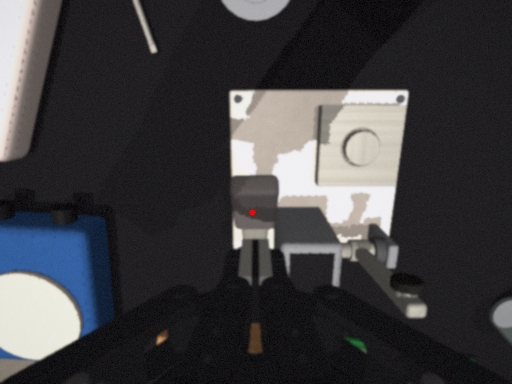

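Tap contact came at z = 42.06 mm, against 42 mm for a seated disc, so it is home. The red dot lies on the grip (x 232..278, y 176..228). Now push along the arc.

```bash
python3 - <<'E'
from h import *
p=np.load("press.npy");o=down(p[2]+np.pi)
c,s=np.cos(p[2]),np.sin(p[2]);O=p[:2]+[-.0014,.0017]
def tip(th,lift=0):
    a=.75-th;x=.110-.125*np.cos(a)+.008*np.sin(a);y=-.070;z=.100+.125*np.sin(a)+.008*np.cos(a)+lift
    return [O[0]+c*x-s*y,O[1]+s*x+c*y,z]
f0=robot.read_wrist_force()
robot.move_straight(tip(0,.015),o,max_speed=.15)
for th in (.1,.2,.3,.4,.5,.6,.7,.75):
    robot.move_straight(tip(th),o,max_speed=.06)
    print(th,(robot.read_wrist_force()-f0).round(1),(robot.read_tcp_pos()-tip(th)).round(4))
robot.wait(.5);print((robot.read_wrist_force()-f0).round(1),robot.read_tcp_pos(),robot.read_time_s())
im=cams.get_image("scene")[:,:,::-1];im2=cams.get_image("wrist")[:,:,::-1]
cv2.imwrite("pics/end.png",np.hstack([cv2.resize(im[120:280,80:240],(400,400),interpolation=cv2.INTER_CUBIC),cv2.resize(im2[60:320,160:420],(400,400))]))
E
```

```text
0.1 [-0.   0.4  1.2] [-0.0002  0.0001 -0.0001]
0.2 [-0.8  0.6  1.4] [-0.0003  0.0001 -0.0002]
0.3 [0.4 1.7 1.1] [-0.0005  0.     -0.0004]
0.4 [-0.7  1.1  2.5] [-0.0005  0.     -0.0005]
0.5 [-0.2  0.3  2.3] [-0.0004  0.     -0.0004]
0.6 [-0.   1.2  6.7] [ 0.0008 -0.0002  0.0009]
0.7 [-1.   2.4 10.6] [ 0.0009 -0.0002  0.0014]
0.75 [-0.3  3.2 11.8] [ 0.0009 -0.0002  0.0016]
[-1.7  2.5 11.7] [ 0.54346203 -0.26680055  0.10993097] 20.1833
```

View pics/end.png

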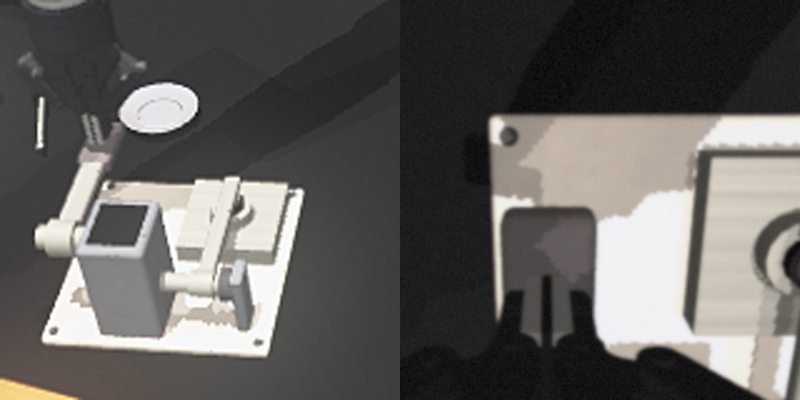

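The handle is level under the fingers and the foot's pad is on the disc in the well. Force is 11.7 N, as expected at level. Handing in while still holding.

```bash
python3 -c "
from workcell import close_job
print(close_job())"
```

```text
the job is handed in; nothing more can be done
None
```

I handed the job in at about 20 s of the 48 s, with the large round sample seated in the round well, the foot clamped on it, and the arm still holding the handle level at about 11.7 N; no verdict came back.

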